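Take up the end float of a polishing spindle with a horseshoe spacer

TASK

Push the polishing spindle's shaft in by its hub until its collar stops on the bearing face, then pull it out until it stops, to feel how much end float it has (at most 25 N on the stops). With the shaft out, hang over the bare shaft, between collar and bearing, whichever spacer from the rack leaves about 1 to 4 mm of float, then prove it: push the shaft in until it nips the spacer and pull it out to its stop again. Leave that spacer hanging down square on the shaft, the other two in the rack, and the dropper bottle standing where it is.

Things in the scene. Friction and masses are not known exactly. Their poses are not given: they have to be found in the camera images.
- head: cast grey spindle head fixed to the desk: base 110 x 100 x 12 mm, horizontal bearing barrel 53 mm in diameter, 70 mm long, axis 70 mm above the desk, brass oil cup on top (tip 112 mm above the desk). Origin: centre of the base's underside. Its x axis is the shaft axis and points from the cup wheel to the pulley end, the way the shaft is pulled out; z up.
- bearing_face (a point): centre of the brass bearing face (40 mm across) at the pulley end of the barrel, on the shaft axis, 70 mm above the desk; axes as the head's. The shaft's collar meets this face when the shaft is pushed in.
- spindle: the shaft: slides along the head's x axis (drag about 4 N, stays where left, does not turn). Origin: on the axis, in the collar face that looks at the bearing face; its x in the bearing face's frame is the open gap (0 = pushed home). Axes as the head's. The stop for pulling out is hidden; it stops at a gap of 7.5 to 15.5 mm, different each time. Stops give about 0.2 mm at 10 N.
- hub (a point): centre of the knurled hub of the shaft, on the axis, 50 mm beyond the shaft's origin: 30 mm across, 42 mm long; grip it here. On its bearing side come a belt pulley, 50 mm across, 19 mm long, and the collar, 42 mm across, 10 mm long; on its outer side an end flange 40 mm across. The bare shaft in the gap is 18 mm across.
- rack: wooden rack 132 x 92 mm fixed to the desk, with two notched side rails (tops 86 mm above the desk, notch floors 76 mm). Origin: centre of its underside; x along the rails. Notches at x = -40, 0, +40 mm, each 14 mm wide, hold one spacer each, its cross bar lying across the rails along the rack's y. Lift a spacer straight up by 80 mm to clear.
- spacer_thin_grip (a point): thin loose steel horseshoe spacer, 6 mm thick all over, about 0.2 kg. Point: middle of its upright handle, 18 mm wide (y), reaching 18 mm above it; x is through the thickness, z up; either way round. Cross bar, 84 mm long (y), 27 to 37 mm below the point; slot 22 mm wide, open downwards, its top 39 mm below; leg tips (1.5 mm thinner a side) 98 mm below. Seated: point 48 mm above shaft axis.
- spacer_mid_grip (a point): middle loose steel horseshoe spacer, 9 mm thick all over, about 0.2 kg. Point: middle of its upright handle, 18 mm wide (y), reaching 18 mm above it; x is through the thickness, z up; either way round. Cross bar, 84 mm long (y), 27 to 37 mm below the point; slot 22 mm wide, open downwards, its top 39 mm below; leg tips (1.5 mm thinner a side) 98 mm below. Seated: point 48 mm above shaft axis.
- spacer_thick_grip (a point): thick loose steel horseshoe spacer, 12 mm thick all over, about 0.2 kg. Point: middle of its upright handle, 18 mm wide (y), reaching 18 mm above it; x is through the thickness, z up; either way round. Cross bar, 84 mm long (y), 27 to 37 mm below the point; slot 22 mm wide, open downwards, its top 39 mm below; leg tips (1.5 mm thinner a side) 98 mm below. Seated: point 48 mm above shaft axis.
- oil_bottle: brown glass dropper bottle, 33 mm wide, 102 mm tall, standing on the desk; a bystander. Origin: centre of its underside.

How it is judged:
On the way, in this order (a step that is already met when the one before it is completed fails the run):
1. the shaft has been pushed in until its collar bears on the bearing face (x of spindle in the frame of bearing_face below 0.0012 m and contact force between spindle and head above 1 N), for 0.1 s.
2. the shaft has been pulled out until it bears on its hidden stop (x of spindle in the frame of bearing_face above 0.006 m and contact force between spindle and head above 1 N), for 0.1 s.
3. a spacer hangs on the bare shaft between collar and bearing (((x of spacer_thin_grip in the frame of bearing_face between 0.001 and 0.016 m and y of spacer_thin_grip in the frame of bearing_face between -0.006 and 0.006 m and z of spacer_thin_grip in the frame of bearing_face between 0.043 and 0.052 m and angle between spacer_thin_grip's own z axis and vertical below 0.2 rad) or (x of spacer_mid_grip in the frame of bearing_face between 0.001 and 0.016 m and y of spacer_mid_grip in the frame of bearing_face between -0.006 and 0.006 m and z of spacer_mid_grip in the frame of bearing_face between 0.043 and 0.052 m and angle between spacer_mid_grip's own z axis and vertical below 0.2 rad) or (x of spacer_thick_grip in the frame of bearing_face between 0.001 and 0.016 m and y of spacer_thick_grip in the frame of bearing_face between -0.006 and 0.006 m and z of spacer_thick_grip in the frame of bearing_face between 0.043 and 0.052 m and angle between spacer_thick_grip's own z axis and vertical below 0.2 rad))), for 0.2 s.
4. the shaft has been pushed in until it nips the spacer (((x of spacer_thin_grip in the frame of bearing_face between 0.001 and 0.016 m and y of spacer_thin_grip in the frame of bearing_face between -0.006 and 0.006 m and z of spacer_thin_grip in the frame of bearing_face between 0.043 and 0.052 m and angle between spacer_thin_grip's own z axis and vertical below 0.2 rad and x of spindle in the frame of bearing_face between 0.0045 and 0.0068 m) or (x of spacer_mid_grip in the frame of bearing_face between 0.001 and 0.016 m and y of spacer_mid_grip in the frame of bearing_face between -0.006 and 0.006 m and z of spacer_mid_grip in the frame of bearing_face between 0.043 and 0.052 m and angle between spacer_mid_grip's own z axis and vertical below 0.2 rad and x of spindle in the frame of bearing_face between 0.0075 and 0.0098 m) or (x of spacer_thick_grip in the frame of bearing_face between 0.001 and 0.016 m and y of spacer_thick_grip in the frame of bearing_face between -0.006 and 0.006 m and z of spacer_thick_grip in the frame of bearing_face between 0.043 and 0.052 m and angle between spacer_thick_grip's own z axis and vertical below 0.2 rad and x of spindle in the frame of bearing_face between 0.0105 and 0.0128 m))), for 0.1 s.
5. the shaft has been pulled out to its stop again, with 0.9 to 4.6 mm of float left beside the spacer (((x of spacer_thin_grip in the frame of bearing_face between 0.001 and 0.016 m and y of spacer_thin_grip in the frame of bearing_face between -0.006 and 0.006 m and z of spacer_thin_grip in the frame of bearing_face between 0.043 and 0.052 m and angle between spacer_thin_grip's own z axis and vertical below 0.2 rad and contact force between spindle and head above 1 N and x of spindle in the frame of bearing_face between 0.0069 and 0.0106 m) or (x of spacer_mid_grip in the frame of bearing_face between 0.001 and 0.016 m and y of spacer_mid_grip in the frame of bearing_face between -0.006 and 0.006 m and z of spacer_mid_grip in the frame of bearing_face between 0.043 and 0.052 m and angle between spacer_mid_grip's own z axis and vertical below 0.2 rad and contact force between spindle and head above 1 N and x of spindle in the frame of bearing_face between 0.0099 and 0.0136 m) or (x of spacer_thick_grip in the frame of bearing_face between 0.001 and 0.016 m and y of spacer_thick_grip in the frame of bearing_face between -0.006 and 0.006 m and z of spacer_thick_grip in the frame of bearing_face between 0.043 and 0.052 m and angle between spacer_thick_grip's own z axis and vertical below 0.2 rad and contact force between spindle and head above 1 N and x of spindle in the frame of bearing_face between 0.0129 and 0.0166 m))), for 0.1 s.
At the end, for the whole second after the job is handed in: The chosen spacer hangs upright (within 0.2 rad) and seated on the bare shaft between collar and bearing (handle point 43 to 52 mm above the axis and within 6 mm of it sideways), with at most 4.6 mm of float beside it; the other two spacers hang in the rack; shaft at rest (((x of spacer_thin_grip in the frame of bearing_face between 0.001 and 0.016 m and y of spacer_thin_grip in the frame of bearing_face between -0.006 and 0.006 m and z of spacer_thin_grip in the frame of bearing_face between 0.043 and 0.052 m and angle between spacer_thin_grip's own z axis and vertical below 0.2 rad and z of spacer_mid_grip in the frame of rack between 0.106 and 0.119 m and x of spacer_mid_grip in the frame of rack between -0.05 and 0.05 m and y of spacer_mid_grip in the frame of rack between -0.012 and 0.012 m and z of spacer_thick_grip in the frame of rack between 0.106 and 0.119 m and x of spacer_thick_grip in the frame of rack between -0.05 and 0.05 m and y of spacer_thick_grip in the frame of rack between -0.012 and 0.012 m and x of spindle in the frame of bearing_face below 0.0106 m) or (x of spacer_mid_grip in the frame of bearing_face between 0.001 and 0.016 m and y of spacer_mid_grip in the frame of bearing_face between -0.006 and 0.006 m and z of spacer_mid_grip in the frame of bearing_face between 0.043 and 0.052 m and angle between spacer_mid_grip's own z axis and vertical below 0.2 rad and z of spacer_thin_grip in the frame of rack between 0.106 and 0.119 m and x of spacer_thin_grip in the frame of rack between -0.05 and 0.05 m and y of spacer_thin_grip in the frame of rack between -0.012 and 0.012 m and z of spacer_thick_grip in the frame of rack between 0.106 and 0.119 m and x of spacer_thick_grip in the frame of rack between -0.05 and 0.05 m and y of spacer_thick_grip in the frame of rack between -0.012 and 0.012 m and x of spindle in the frame of bearing_face below 0.0136 m) or (x of spacer_thick_grip in the frame of bearing_face between 0.001 and 0.016 m and y of spacer_thick_grip in the frame of bearing_face between -0.006 and 0.006 m and z of spacer_thick_grip in the frame of bearing_face between 0.043 and 0.052 m and angle between spacer_thick_grip's own z axis and vertical below 0.2 rad and z of spacer_thin_grip in the frame of rack between 0.106 and 0.119 m and x of spacer_thin_grip in the frame of rack between -0.05 and 0.05 m and y of spacer_thin_grip in the frame of rack between -0.012 and 0.012 m and z of spacer_mid_grip in the frame of rack between 0.106 and 0.119 m and x of spacer_mid_grip in the frame of rack between -0.05 and 0.05 m and y of spacer_mid_grip in the frame of rack between -0.012 and 0.012 m and x of spindle in the frame of bearing_face below 0.0166 m)) and linear speed of spindle below 0.005 m/s); the robot touches nothing.
It fails at once if more than 25 N on a stop of the shaft (contact force between spindle and head above 25 N).
It fails at once if the oil bottle moved more than 30 mm or tipped over (distance of oil_bottle from where it was at the start of the episode above 0.03 m or angle between oil_bottle's own z axis and vertical above 0.5 rad).
It also fails if it takes over 64 s, if anything falls off the work surface, if the arm or the gripper's body presses on something with over 40 N, if the wrist force passes 120 N, or if a joint passes its speed limit or range.

ROBOT

A 7-joint arm with a two-finger parallel gripper is mounted at the origin on the work surface; the furniture and walls round the work are solid. World frame = base frame: x ahead of the robot, y to its left, z up, the work surface at z = 0. Lengths are in m, angles in rad, forces in N, time in s.
With the tool pointing down it reaches from about 0.4 to 0.75 m from the base axis. Payload 19.5 kg.
Tool frame: the origin (TCP) lies midway between the tips of the shut fingers; the grasp point (between the pads) lies 19 mm behind it (r.pinch_z is the distance from the TCP to the grasp point, in m); z points along the fingers, y is the line along which they close (so a half turn about z gives the same grasp; the last joint's range is limited). The gripper opens to 85 mm and grips with 20 to 120 N. Pads are 22 mm wide; open, the fingers measure 114 mm over their backs; the gripper's body (76 mm by 85 mm) begins 54 mm behind the grasp point. The pads swing forward as they close: fully open they stand 13 mm farther back than shut.
Start: joints at [1.265, 0.707, -0.028, 1.485, 0.022, 0.951, -0.075], TCP at [0.15, -0.555, 0.231] pointing down, gripper open.
Joint ranges: [-2.71, 2.71], [-0.32, 2.16], [-1.57, 1.52], [0, 2.45], [-1.46, 4.6], [0, 2.02], [-2.83, 2.83]. Speed limits (rad/s): [1.89, 1.89, 2.57, 2.57, 3.01, 3.01, 3.01].

INTERFACE

Orientations are given as [roll, pitch, yaw] about the fixed x, y, z axes, in that order (R = Rz(yaw) Ry(pitch) Rx(roll)).
In Python, from station import r gives the robot as it stands. The module is installed in compiled form; this text tells all that it offers.
- The arm moves only by the tool play_rows, never from a script. Its argument "motion" is a list that holds one entry, the list of rows, each a list of 5 numbers: the opening, from -1 (shut) to 1 (fully open), then the shift along the tool's x, y, z in cm, then the turn about the tool's z in degrees. A call has 1 to 20 rows; each row shifts and turns the commanded pose from where the row before left it, along the tool's axes as they then stand; what a row does not reach is not made up. A row lasts 1/12 s, in which the tool goes at most 41.7 mm and 7.16 degrees, less where a joint would pass 70% of its speed; a pose out of reach is approached as far as the arm can. A call is refused whole if a number of a shift passes 4.17 or a number of a turn 7.16, either way. A call with a gripper value outside its range is refused whole. The fingers move at their own pace and stop on an object; the grip force is fixed at half the most. Time passes only in rows, so rows that do not move let the fingers close. It gives the time, the measured TCP pose, the force, the opening and the grip force at its end, in the units of the state.
- r.state(): the state, without advancing time (a new reading comes with each control period).
- r.get_image(name): name is "side" or "top"; returns a dict with "image" (480x640x3 uint8, blue, green, red), "fx", "fy", "cx", "cy" (pixels), "R" (3x3) and "t" (3): a world point X has camera coordinates R X + t. Camera axes: x right, y down, z forward; pixel columns grow to the right and rows downward; lengths in m; the calibration is good to about 2 mm. A picture is of the moment at which its call begins. There is no depth.
- r.sign_off(): hands the job in; it is judged then, once.
The state is a dict: "time_s": time; "q": joint angles; "joint_vel": joint speeds; "joint_efforts": joint torques, N m; "eef_pos": TCP position; "ee_rot": TCP orientation; "contact_force": force on the tool from outside, world axes, zero at the start; "moment": the same for the moment, N m; "finger_gap": opening from 0.0 (shut) to 1.0 (fully open); "grasp_force": force on a finger pad.
Only numpy, scipy, OpenCV 4.12 (cv2) and the standard library are available. Lean on these libraries where they do the work, as an engineer would, in place of code of your own. Each camera call takes 0.05 s, during which the arm holds its last target. There are 200 camera calls.

## Working session

There is one attempt and no reset: what is moved stays moved. The work goes in short steps, Python scripts to look and compute and a tool call to move; the robot and the scene stay as the last step left them, time stands still between calls to the robot, and variables do not carry over. Pictures are saved under pics/ and viewed, at most 10 in all, crops included, and the job is handed in when it is done.

Besides the shell and the picture viewer there is one more tool, called after "Request:" by a JSON object that holds its "name" and its "arguments", one argument or row to a line. play_rows: Moves the arm, as the interface text tells. Its arguments: {"type":"object","properties":{"motion":{"type":"array","items":{"type":"array","items":{"type":"array","items":{"type":"number"}}}}},"required":["motion"]}

```bash
mkdir -p pics
python3 - <<'E'
from station import r
import cv2,json,pickle
s=r.state(); print({k:(v if not hasattr(v,'tolist') else v.tolist()) for k,v in s.items()}, r.pinch_z)
for n in("side","top"):
    d=r.get_image(n); cv2.imwrite(f"pics/{n}0.png",d["image"]); pickle.dump(d,open(f"{n}0.pkl","wb"))
    print(n,d["fx"],d["fy"],d["cx"],d["cy"],d["R"],d["t"])
E
```

```text
{'time_s': 0.0, 'q': [1.2653153561277, 0.7070645131829124, -0.027653629463567298, 1.4849969452082317, 0.021989197820307036, 0.9508563068695477, -0.07547914130117167], 'joint_vel': [-0.0008456717606500988, -0.0007065436145920625, 0.0009165512896879574, -0.000634372057968722, -0.0005085621207041304, -3.4670548184437695e-05, -0.0012052675601942362], 'joint_efforts': [-0.0005688307646778412, -88.32290410995483, 1.2344478070735931, -23.616725206375122, 0.016838431474752724, 0.006605486269108951, 3.4463578231225256e-05], 'eef_pos': [0.14987627686259164, -0.5548656073800117, 0.23084969757584475], 'ee_rot': [-3.1405687857051166, -1.648953533273101e-06, 0.2638234813588971], 'contact_force': [-0.07782378979040577, -0.676302310732876, 0.7067633761326442], 'moment': [0.025080683836869847, 0.014394684736235851, -0.013809842908824874], 'grasp_force': 0.0, 'finger_gap': 0.9975070105401751} 0.0187
side 587.8858321983806 587.8858321983806 335.58150860192006 239.1999284902966 [[-0.99578813 -0.09078431 -0.01281476]
 [-0.03890029  0.54491716 -0.83758705]
 [ 0.08302275 -0.83356074 -0.54615357]] [0.46234022 0.12274826 0.82329619]
top 567.3647325252671 567.3647325252671 310.9841331564576 234.78336554069145 [[ 0.01277182 -0.99973258  0.01927801]
 [-0.98983526 -0.01537174 -0.14138552]
 [ 0.14164405 -0.0172763  -0.98976689]] [-0.03084109  0.45759825  0.87694938]
```

View pics/side0.png

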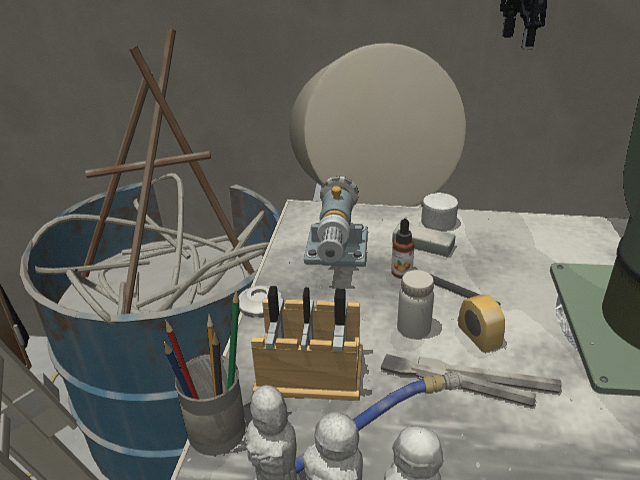

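View pics/top0.png

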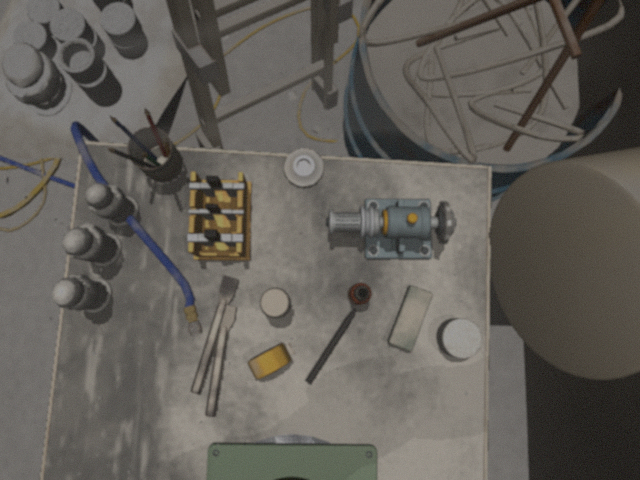

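Run:
```python
import cv2,numpy as np
t=cv2.imread("pics/top0.png");s=cv2.imread("pics/side0.png")
a=cv2.resize(t[160:275,180:260],None,fx=5,fy=5,interpolation=cv2.INTER_CUBIC)
b=cv2.resize(t[190:270,320:465],None,fx=2.75,fy=2.75*1,interpolation=cv2.INTER_CUBIC)
c=np.zeros((600,800,3),np.uint8); c[:575,:400]=a; c[:b.shape[0],401:401+b.shape[1]]=b[:, :399]
d=cv2.resize(s[170:290,295:375],(400,600))[:370]
e=cv2.resize(s[170:270,295:375],None,fx=3.7,fy=3.7,interpolation=cv2.INTER_CUBIC); c[225:225+370,450:450+296]=e[:370]
cv2.imwrite("pics/crop1.png",c)
```

```text
(no output)
```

View pics/crop1.png

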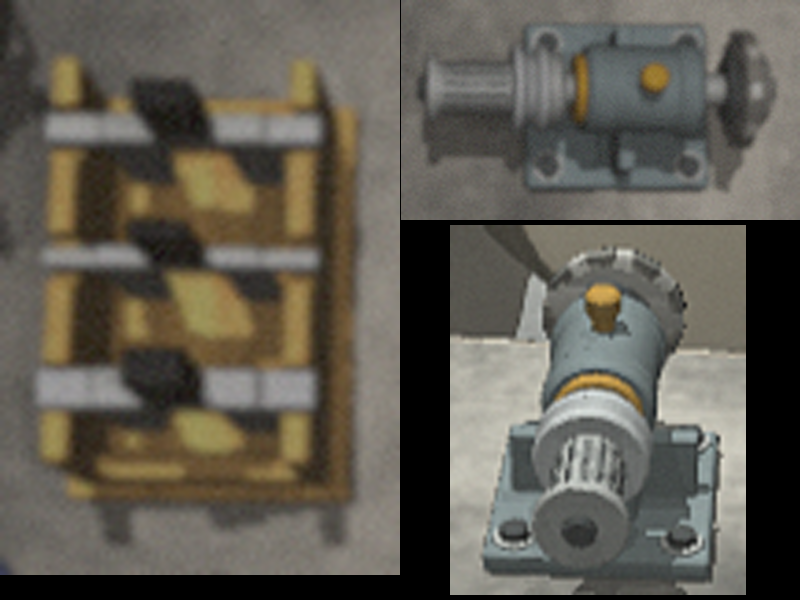

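The crops show the rack bars in the top view at rows 185 (mid), 212 (thin) and 238 (thick). The hub runs along row 221 from column 329 to 363, with the brass face near column 384. The shaft axis is about world +y, and the rails are about world x. Next I'll cast rays.

```bash
cat > h.py <<'E'
import numpy as np,cv2,pickle
def ray(d,u,v):
    R=np.array(d["R"]);t=np.array(d["t"]).ravel()
    return -R.T@t, R.T@np.array([(u-d["cx"])/d["fx"],(v-d["cy"])/d["fy"],1])
def onz(d,u,v,z):
    c,k=ray(d,u,v); return c+k*(z-c[2])/k[2]
def proj(d,X):
    p=np.array(d["R"])@np.array(X)+np.array(d["t"]).ravel(); return p[0]/p[2]*d["fx"]+d["cx"],p[1]/p[2]*d["fy"]+d["cy"]
def load(n): return pickle.load(open(n+".pkl","rb"))
E
python3 - <<'E'
from h import *
d=load("top0");s=load("side0")
np.set_printoptions(precision=4,suppress=True)
L=lambda x,y:(180+x/5,160+y/5); B=lambda x,y:(320+(x-401)/2.75,190+y/2.75)
S=lambda x,y:(295+(x-450)/3.7,170+(y-225)/3.7)
for n,a,b,y in(("mid",45,322,127),("thin",41,320,258),("thick",36,318,388)):
    p=onz(d,*L(a,y),.086);q=onz(d,*L(b,y),.086);print(n,p,q,(p+q)/2,"len",np.linalg.norm(p-q))
for n,x,y,z in(("hubL",433,84,.07),("hubR",515,84,.07),("hubtop",470,64,.07),("hubbot",470,107,.07),("shaftwheel",715,88,.07),("brassL",573,90,.07),("brassR",588,90,.07),("cup",655,78,.112)):
    print(n,onz(d,*B(x,y),z))
c=[onz(d,*B(x,y),.012) for x,y in((528,24),(706,26),(527,187),(703,190))];print("base",c,sum(c)/4)
# base colour mask in top
im=d["image"].astype(int)
# side view: cup tip & flange
print("side cup", onz(s,*S(603,288),.112),"flange ctr",onz(s,*S(580,527),.07))
print("side bar-ish",proj(s,(.55,.1,.1)))
E
```

```text
mid [0.5234 0.1631 0.086 ] [0.5248 0.079  0.086 ] [0.5241 0.1211 0.086 ] len 0.08410313352724483
thin [0.4829 0.1626 0.086 ] [0.4843 0.0784 0.086 ] [0.4836 0.1205 0.086 ] len 0.08414816612132092
thick [0.4432 0.1624 0.086 ] [0.4445 0.0779 0.086 ] [0.4439 0.1201 0.086 ] len 0.08449594170342177
hubL [ 0.4754 -0.0553  0.07  ]
hubR [ 0.4761 -0.1014  0.07  ]
hubtop [ 0.4871 -0.0761  0.07  ]
hubbot [ 0.4626 -0.0762  0.07  ]
shaftwheel [ 0.4756 -0.2143  0.07  ]
brassL [ 0.4732 -0.1341  0.07  ]
brassR [ 0.4733 -0.1426  0.07  ]
cup [ 0.4734 -0.1721  0.112 ]
base [array([ 0.5228, -0.1155,  0.012 ]), array([ 0.5234, -0.2233,  0.012 ]), array([ 0.424 , -0.1148,  0.012 ]), array([ 0.4238, -0.2198,  0.012 ])] [ 0.4735 -0.1684  0.012 ]
side cup [ 0.4774 -0.1731  0.112 ] flange ctr [ 0.476  -0.0501  0.07  ]
side bar-ish (np.float64(258.6136419450885), np.float64(297.1741303060903))
```

Run:
```python
from h import *
np.set_printoptions(precision=3,suppress=True)
d=load("top0");s=load("side0")
print("cams",ray(d,0,0)[0],ray(s,0,0)[0])
for n,u,v in(("minx",466,125),("top",390,43),("maxx",291,130)):
    c,k=ray(s,u,v)
    for y in(-.35,-.5,-.65,-.8,-1.):
        P=c+k*(y-c[1])/k[1]; print(n,P,"top px",np.array(proj(d,P)))
for u,v in((490,260),(530,350),(600,380)): print((u,v),[onz(d,u,v,z)[:2] for z in(-.3,0,.2,.4)])
for y in (-.05,-.1): print("bottle", onz(d,360,293,.09), onz(s,404,222,.102),onz(s,402,276,0))
```

```text
cams [ 0.329 -0.009  0.933] [0.397 0.661 0.558]
minx [ 0.259 -0.35   0.151] top px [550.657 370.928]
minx [ 0.239 -0.5    0.091] top px [635.066 382.377]
minx [ 0.219 -0.65   0.03 ] top px [708.181 392.293]
minx [ 0.198 -0.8   -0.03 ] top px [772.127 400.966]
minx [ 0.171 -1.    -0.11 ] top px [845.876 410.969]
top [ 0.401 -0.35   0.294] top px [599.383 256.561]
top [ 0.401 -0.5    0.255] top px [704.663 261.249]
top [ 0.402 -0.65   0.215] top px [798.003 265.406]
top [ 0.402 -0.8    0.176] top px [881.325 269.116]
top [ 0.403 -1.     0.124] top px [979.439 273.485]
maxx [ 0.577 -0.35   0.134] top px [535.238 147.849]
maxx [ 0.604 -0.5    0.071] top px [612.003 144.837]
maxx [ 0.631 -0.65   0.008] top px [677.888 142.252]
maxx [ 0.658 -0.8   -0.055] top px [735.054 140.009]
maxx [ 0.694 -1.    -0.139] top px [800.461 137.443]
(490, 260) [array([ 0.456, -0.424]), array([ 0.425, -0.323]), array([ 0.404, -0.256]), array([ 0.384, -0.188])]
(530, 350) [array([ 0.263, -0.504]), array([ 0.279, -0.384]), array([ 0.29 , -0.303]), array([ 0.3  , -0.223])]
(600, 380) [array([ 0.201, -0.652]), array([ 0.233, -0.496]), array([ 0.253, -0.391]), array([ 0.274, -0.287])]
bottle [ 0.364 -0.097  0.09 ] [ 0.369 -0.089  0.102] [ 0.367 -0.092  0.   ]
bottle [ 0.364 -0.097  0.09 ] [ 0.369 -0.089  0.102] [ 0.367 -0.092  0.   ]
```

Request:
{"name": "play_rows", "arguments": {
  "motion": [
    [[1,0,0,-1.6,-6.8],[1,0,0,-1.6,-6.8],[1,0,0,-1.6,-6.8],[1,0,0,-1.6,-6.8],[1,0,0,-1.6,-6.8],[1,0,0,-1.6,-6.8],[1,0,0,-1.6,-6.8],[1,0,0,-1.6,-6.8],[1,0,0,-1.6,-6.8],[1,0,0,-1.6,-6.8],[1,0,0,-1.6,-6.9]]
  ]
}}

```text
time_s: 1.02
eef_pos: [0.1498, -0.555, 0.4079]
ee_rot: [-3.141, -0.001, 1.577]
contact_force: [1.3, -0.1, 0.3]
finger_gap: 1.004
grasp_force: 0.0
```

Request:
{"name": "play_rows", "arguments": {
  "motion": [
    [[1,3.1,-0.5,0,0],[1,3.1,-0.5,0,0],[1,3.1,-0.5,0,0],[1,3.1,-0.5,0,0],[1,1.7,2.8,0,0],[1,1.7,2.8,0,0],[1,1.7,2.8,0,0],[1,1.7,2.8,0,0],[1,1.7,2.8,0,0],[1,1.7,2.8,0,0],[1,3.0,2.0,0,0],[1,3.0,2.0,0,0],[1,3.0,2.0,0,0],[1,3.0,2.0,0,0],[1,3.0,2.0,0,0],[1,3.0,2.0,0,0],[1,2.4,1.8,0,0],[1,2.4,1.8,0,0],[1,2.4,1.8,0,0]]
  ]
}}

```text
time_s: 2.6
eef_pos: [0.4724, -0.0757, 0.4072]
ee_rot: [-3.141, 0.0, 1.571]
contact_force: [-0.3, -1.5, 1.2]
finger_gap: 0.997
grasp_force: 0.0
```

Request:
{"name": "play_rows", "arguments": {
  "motion": [
    [[1,-0.1,0.1,3.3,0],[1,-0.1,0.2,3.3,0],[1,0,0,3.3,0],[1,0,0,3.3,0],[1,0,0,3.3,0],[1,0,0,3.3,0],[1,0,0,3.3,0],[1,0,0,3.3,0],[1,0,0,2.2,0],[1,0,0,2.0,0],[1,0,0,2.0,0],[1,0,0,1.8,0],[1,0,0,1.2,0],[1,0,0,0,0]]
  ]
}}

```text
time_s: 3.77
eef_pos: [0.4739, -0.0787, 0.0493]
ee_rot: [-3.139, -0.0, 1.571]
contact_force: [-0.3, -0.4, -0.1]
finger_gap: 1.001
grasp_force: 0.0
```

Run:
```python
from station import r
import cv2,numpy as np,pickle
c=np.zeros((480,800,3),np.uint8)
for i,(n,sl) in enumerate((("side",(slice(150,280),slice(280,390))),("top",(slice(170,280),slice(300,410))))):
    d=r.get_image(n); pickle.dump(d,open(n+"1.pkl","wb")); e=cv2.resize(d["image"][sl],None,fx=3.6,fy=3.6,interpolation=cv2.INTER_CUBIC); c[:e.shape[0],i*400:i*400+e.shape[1]]=e
cv2.imwrite("pics/p2.png",c)
```

```text
(no output)
```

View pics/p2.png

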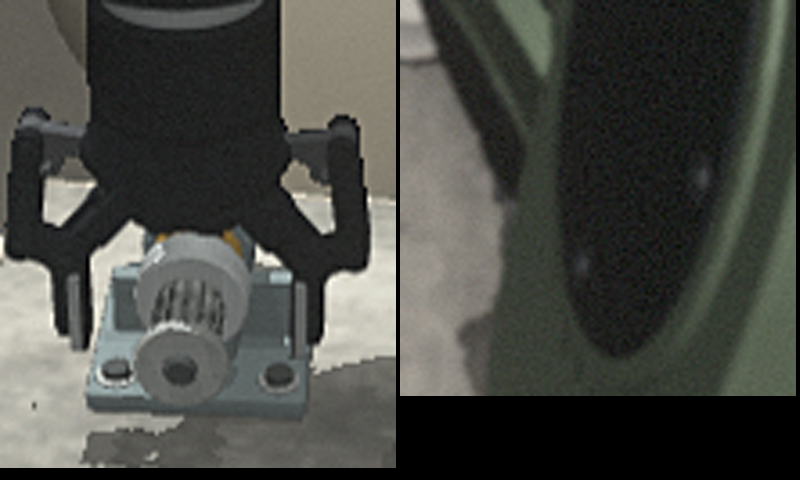

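The side view shows the pads straddling the hub, with pad inner faces at crop columns 85 and 297 and the hub at about 190. The arm hides this area in the top view. I'll close now.

Request:
{"name": "play_rows", "arguments": {
  "motion": [
    [[-1,0,0,0,0],[-1,0,0,0,0],[-1,0,0,0,0],[-1,0,0,0,0],[-1,0,0,0,0],[-1,0,0,0,0],[-1,0,0,0,0],[-1,0,0,0,0]]
  ]
}}

```text
time_s: 4.53
eef_pos: [0.4755, -0.0791, 0.0519]
ee_rot: [3.14, 0.0, 1.571]
contact_force: [1.5, -1.2, 10.5]
finger_gap: 0.334
grasp_force: 58.4
```

Request:
{"name": "play_rows", "arguments": {
  "motion": [
    [[-1,-0.1,0,0,0],[-1,-0.1,0,0,0],[-1,0,0,0,0]]
  ]
}}

```text
time_s: 4.78
eef_pos: [0.4755, -0.0806, 0.0519]
ee_rot: [3.14, -0.001, 1.572]
contact_force: [0.7, 3.3, 10.3]
finger_gap: 0.339
grasp_force: 58.3
```

Request:
{"name": "play_rows", "arguments": {
  "motion": [
    [[-1,-0.1,0,0,0],[-1,-0.1,0,0,0],[-1,0,0,0,0]]
  ]
}}

```text
time_s: 5.03
eef_pos: [0.4755, -0.0826, 0.0519]
ee_rot: [3.14, -0.001, 1.572]
contact_force: [1.1, 2.2, 11.1]
finger_gap: 0.335
grasp_force: 58.3
```

Request:
{"name": "play_rows", "arguments": {
  "motion": [
    [[-1,-0.1,0,0,0],[-1,0,0,0,0]]
  ]
}}

```text
time_s: 5.2
eef_pos: [0.4755, -0.0836, 0.0519]
ee_rot: [3.14, -0.001, 1.572]
contact_force: [1.4, 3.8, 11.2]
finger_gap: 0.333
grasp_force: 58.4
```

Request:
{"name": "play_rows", "arguments": {
  "motion": [
    [[-1,-0.05,0,0,0],[-1,0,0,0,0]]
  ]
}}

```text
time_s: 5.37
eef_pos: [0.4755, -0.084, 0.0519]
ee_rot: [3.14, -0.001, 1.572]
contact_force: [0.5, 2.5, 10.8]
finger_gap: 0.333
grasp_force: 58.3
```

Request:
{"name": "play_rows", "arguments": {
  "motion": [
    [[-1,-0.05,0,0,0],[-1,0,0,0,0]]
  ]
}}

```text
time_s: 5.53
eef_pos: [0.4756, -0.0845, 0.0519]
ee_rot: [3.14, -0.001, 1.572]
contact_force: [0.8, 2.9, 10.3]
finger_gap: 0.33
grasp_force: 58.3
```

Request:
{"name": "play_rows", "arguments": {
  "motion": [
    [[-1,-0.05,0,0,0],[-1,0,0,0,0]]
  ]
}}

```text
time_s: 5.7
eef_pos: [0.4755, -0.0849, 0.0519]
ee_rot: [3.14, -0.001, 1.572]
contact_force: [1.2, 4.3, 10.6]
finger_gap: 0.333
grasp_force: 58.4
```

Request:
{"name": "play_rows", "arguments": {
  "motion": [
    [[-1,-0.05,0,0,0],[-1,0,0,0,0]]
  ]
}}

```text
time_s: 5.87
eef_pos: [0.4756, -0.0852, 0.0519]
ee_rot: [3.14, -0.001, 1.572]
contact_force: [1.3, 5.5, 11.5]
finger_gap: 0.336
grasp_force: 58.4
```

Request:
{"name": "play_rows", "arguments": {
  "motion": [
    [[-1,-0.05,0,0,0],[-1,0,0,0,0]]
  ]
}}

```text
time_s: 6.03
eef_pos: [0.4756, -0.0853, 0.0519]
ee_rot: [3.14, -0.002, 1.572]
contact_force: [-0.5, 8.7, 10.5]
finger_gap: 0.333
grasp_force: 58.4
```

Request:
{"name": "play_rows", "arguments": {
  "motion": [
    [[-1,-0.05,0,0,0],[-1,0,0,0,0],[-1,0,0,0,0],[-1,0,0,0,0]]
  ]
}}

```text
time_s: 6.37
eef_pos: [0.4756, -0.0853, 0.0519]
ee_rot: [3.14, -0.002, 1.573]
contact_force: [0.6, 11.3, 11.0]
finger_gap: 0.334
grasp_force: 58.4
```

Request:
{"name": "play_rows", "arguments": {
  "motion": [
    [[-1,0.15,0,0,0],[-1,0.15,0,0,0],[-1,0.15,0,0,0],[-1,0.15,0,0,0],[-1,0.15,0,0,0],[-1,0.1,0,0,0],[-1,0,0,0,0]]
  ]
}}

```text
time_s: 6.95
eef_pos: [0.4755, -0.0788, 0.0519]
ee_rot: [3.14, 0.0, 1.571]
contact_force: [1.7, -2.0, 10.0]
finger_gap: 0.335
grasp_force: 58.3
```

Request:
{"name": "play_rows", "arguments": {
  "motion": [
    [[-1,0.05,0,0,0],[-1,0,0,0,0]]
  ]
}}

```text
time_s: 7.12
eef_pos: [0.4755, -0.0784, 0.0519]
ee_rot: [3.14, 0.001, 1.571]
contact_force: [1.3, -2.6, 9.5]
finger_gap: 0.334
grasp_force: 58.3
```

Request:
{"name": "play_rows", "arguments": {
  "motion": [
    [[-1,0.05,0,0,0],[-1,0,0,0,0]]
  ]
}}

```text
time_s: 7.28
eef_pos: [0.4755, -0.0779, 0.0519]
ee_rot: [3.14, 0.001, 1.571]
contact_force: [1.1, -4.2, 9.8]
finger_gap: 0.331
grasp_force: 58.3
```

Request:
{"name": "play_rows", "arguments": {
  "motion": [
    [[-1,0.05,0,0,0],[-1,0,0,0,0]]
  ]
}}

```text
time_s: 7.45
eef_pos: [0.4755, -0.0774, 0.0519]
ee_rot: [3.14, 0.001, 1.571]
contact_force: [2.2, -3.0, 10.4]
finger_gap: 0.334
grasp_force: 58.3
```

Request:
{"name": "play_rows", "arguments": {
  "motion": [
    [[-1,0.05,0,0,0],[-1,0.05,0,0,0],[-1,0,0,0,0]]
  ]
}}

```text
time_s: 7.7
eef_pos: [0.4754, -0.0764, 0.0519]
ee_rot: [3.14, 0.001, 1.571]
contact_force: [1.0, -2.9, 10.7]
finger_gap: 0.33
grasp_force: 58.4
```

Request:
{"name": "play_rows", "arguments": {
  "motion": [
    [[-1,0.05,0,0,0],[-1,0,0,0,0]]
  ]
}}

```text
time_s: 7.87
eef_pos: [0.4755, -0.0759, 0.0519]
ee_rot: [3.14, 0.001, 1.571]
contact_force: [0.9, -3.3, 10.1]
finger_gap: 0.333
grasp_force: 58.4
```

Request:
{"name": "play_rows", "arguments": {
  "motion": [
    [[-1,0.05,0,0,0],[-1,0,0,0,0]]
  ]
}}

```text
time_s: 8.03
eef_pos: [0.4755, -0.0755, 0.0519]
ee_rot: [3.14, 0.001, 1.571]
contact_force: [1.8, -2.8, 10.2]
finger_gap: 0.332
grasp_force: 58.4
```

Request:
{"name": "play_rows", "arguments": {
  "motion": [
    [[-1,0.05,0,0,0],[-1,0.05,0,0,0],[-1,0,0,0,0]]
  ]
}}

```text
time_s: 8.28
eef_pos: [0.4754, -0.0744, 0.0519]
ee_rot: [3.14, 0.001, 1.571]
contact_force: [1.2, -3.9, 10.2]
finger_gap: 0.331
grasp_force: 58.4
```

Request:
{"name": "play_rows", "arguments": {
  "motion": [
    [[-1,0.05,0,0,0],[-1,0,0,0,0]]
  ]
}}

```text
time_s: 8.45
eef_pos: [0.4754, -0.074, 0.0519]
ee_rot: [3.14, 0.001, 1.571]
contact_force: [0.8, -2.9, 9.7]
finger_gap: 0.333
grasp_force: 58.4
```

Request:
{"name": "play_rows", "arguments": {
  "motion": [
    [[-1,0.05,0,0,0],[-1,0,0,0,0]]
  ]
}}

```text
time_s: 8.62
eef_pos: [0.4754, -0.0738, 0.0519]
ee_rot: [3.14, 0.001, 1.57]
contact_force: [0.8, -5.3, 10.9]
finger_gap: 0.332
grasp_force: 58.4
```

Request:
{"name": "play_rows", "arguments": {
  "motion": [
    [[-1,0.05,0,0,0],[-1,0,0,0,0]]
  ]
}}

```text
time_s: 8.78
eef_pos: [0.4754, -0.0736, 0.0519]
ee_rot: [3.14, 0.002, 1.57]
contact_force: [2.4, -7.4, 9.7]
finger_gap: 0.336
grasp_force: 58.4
```

Request:
{"name": "play_rows", "arguments": {
  "motion": [
    [[-1,0.05,0,0,0],[-1,0,0,0,0],[-1,0,0,0,0],[-1,0,0,0,0]]
  ]
}}

```text
time_s: 9.12
eef_pos: [0.4754, -0.0735, 0.0519]
ee_rot: [3.14, 0.002, 1.57]
contact_force: [2.7, -11.2, 11.2]
finger_gap: 0.336
grasp_force: 58.4
```

Request:
{"name": "play_rows", "arguments": {
  "motion": [
    [[1,0,0,0,0],[1,0,0,0,0],[1,0,0,0,0],[1,0,0,0,0],[1,0,0,-1,0],[1,0,0,-2.5,0],[1,0,0,-3,0],[1,0,0,-3,0],[1,0,0,-3,0],[1,0,0,-2.5,0],[1,3.2,0.8,0,0],[1,3.2,0.8,0,0],[1,3.2,0.8,0,0],[1,3.2,0.8,0,0],[1,3.2,0.8,0,0],[1,3.2,0.8,0,0]]
  ]
}}

```text
time_s: 10.45
eef_pos: [0.5227, 0.1217, 0.2013]
ee_rot: [-3.141, -0.0, 1.571]
contact_force: [0.8, -0.8, 0.6]
finger_gap: 1.001
grasp_force: 0.0
```

Request:
{"name": "play_rows", "arguments": {
  "motion": [
    [[1,0,0,0,-7],[1,0,0,0,-7],[1,0,0,0,-7],[1,0,0,0,-7],[1,0,0,0,-7],[1,0,0,0,-7],[1,0,0,0,-7],[1,0,0,0,-7],[1,0,0,0,-7],[1,0,0,0,-7],[1,0,0,0,-7],[1,0,0,0,-7],[1,0,0,0,-6.8],[1,0,0,0,0]]
  ]
}}

```text
time_s: 11.62
eef_pos: [0.5226, 0.1199, 0.2011]
ee_rot: [3.141, -0.001, -3.121]
contact_force: [0.5, 0.4, 0.7]
finger_gap: 1.001
grasp_force: 0.0
```

Run:
```python
from station import r
import cv2,numpy as np,pickle
c=np.zeros((560,800,3),np.uint8)
for i,(n,sl) in enumerate((("side",(slice(270,380),slice(240,370))),("top",(slice(190,270),slice(310,440))))):
    d=r.get_image(n); pickle.dump(d,open(n+"2.pkl","wb")); e=cv2.resize(d["image"][sl],None,fx=3.05,fy=3.05,interpolation=cv2.INTER_CUBIC); c[:e.shape[0],i*400:i*400+e.shape[1]]=e
d=pickle.load(open("top2.pkl","rb"));e=cv2.resize(d["image"][130:280,150:280],None,fx=2,fy=2)[:300];c[250:550,450:450+e.shape[1]]=e[:300]
cv2.imwrite("pics/p3.png",c)
```

```text
(no output)
```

View pics/p3.png

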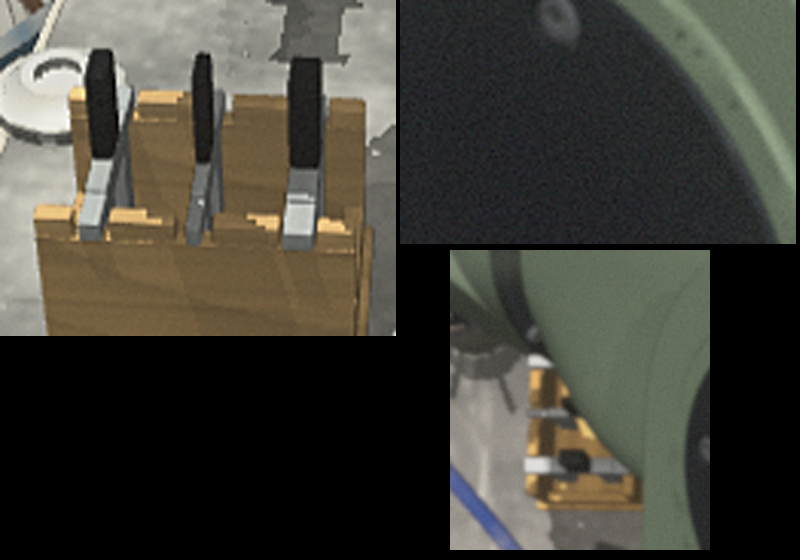

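Run:
```python
from h import *
s=load("side2")
for u in (87,118,102.5):
    c,k=ray(s,240+u/3.05,270+105/3.05); P=c+k*(.13-c[1])/k[1]; print(P)
```

```text
[0.53077131 0.13       0.1141955 ]
[0.51852755 0.13       0.11495364]
[0.52464314 0.13       0.11457496]
```

Request:
{"name": "play_rows", "arguments": {
  "motion": [
    [[1,-0.1,0.1,3,0],[1,0,0,3,0],[1,0,0,2.5,0],[1,0,0,1.5,0],[1,0,0,0.7,0],[1,0,0,0,0]]
  ]
}}

```text
time_s: 12.22
eef_pos: [0.5233, 0.121, 0.0935]
ee_rot: [-3.141, -0.001, -3.13]
contact_force: [-0.4, 0.2, 0.3]
finger_gap: 1.0
grasp_force: 0.0
```

Request:
{"name": "play_rows", "arguments": {
  "motion": [
    [[-1,0,0,0,0],[-1,0,0,0,0],[-1,0,0,0,0],[-1,0,0,0,0],[-1,0,0,0,0],[-1,0,0,0,0],[-1,0,0,0,0],[-1,0,0,0,0],[-1,0,0,0,0]]
  ]
}}

```text
time_s: 12.97
eef_pos: [0.5239, 0.1211, 0.0948]
ee_rot: [3.142, 0.001, -3.128]
contact_force: [-0.7, -1.0, 7.2]
finger_gap: 0.199
grasp_force: 58.3
```

Request:
{"name": "play_rows", "arguments": {
  "motion": [
    [[-1,0,0,-0.5,0],[-1,0,0,-1,0],[-1,0,0,-1.5,0],[-1,0,0,-2,0],[-1,0,0,-2,0],[-1,0,0,-2,0],[-1,0,0,-2,0],[-1,0,0,0,0]]
  ]
}}

```text
time_s: 13.63
eef_pos: [0.5245, 0.1218, 0.2082]
ee_rot: [3.14, 0.004, -3.127]
contact_force: [-0.1, -0.1, -1.6]
finger_gap: 0.202
grasp_force: 58.5
```

Run:
```python
from h import *
d=load("top0");im=d["image"].astype(int)
print(im[214:222,372:396].mean(0).round().astype(int).tolist())
for u in (378,380,382,384,386): print(u,[onz(d,u,218,z)[1].round(4) for z in(.09,.08)])
c,k=ray(d,398+0,220);
```

```text
[[140, 139, 140], [133, 133, 133], [124, 126, 127], [129, 131, 132], [133, 136, 136], [130, 132, 133], [113, 116, 115], [100, 101, 100], [102, 105, 105], [100, 102, 102], [80, 89, 92], [59, 78, 90], [45, 88, 113], [43, 107, 138], [46, 110, 143], [56, 99, 122], [79, 91, 96], [94, 93, 88], [106, 103, 96], [110, 110, 101], [113, 112, 103], [112, 111, 102], [111, 110, 102], [111, 111, 101]]
378 [np.float64(-0.1243), np.float64(-0.1257)]
380 [np.float64(-0.1274), np.float64(-0.1288)]
382 [np.float64(-0.1304), np.float64(-0.1318)]
384 [np.float64(-0.1334), np.float64(-0.1349)]
386 [np.float64(-0.1365), np.float64(-0.138)]
```

Request:
{"name": "play_rows", "arguments": {
  "motion": [
    [[-1,0,0,0,5],[-1,0,0,0,7],[-1,0,0,0,7],[-1,0,0,0,7],[-1,0,0,0,7],[-1,0,0,0,7],[-1,0,0,0,7],[-1,0,0,0,7],[-1,0,0,0,7],[-1,0,0,0,7],[-1,0,0,0,7],[-1,0,0,0,7],[-1,0,0,0,5],[-1,0,0,0,3.8],[-1,0,0,0,0]]
  ]
}}

```text
time_s: 14.88
eef_pos: [0.5235, 0.1213, 0.2046]
ee_rot: [-3.141, -0.0, 1.568]
contact_force: [-0.0, 0.1, -1.1]
finger_gap: 0.199
grasp_force: 58.5
```

Request:
{"name": "play_rows", "arguments": {
  "motion": [
    [[-1,-1,-0.2,0,0],[-1,-2,-0.4,0,0],[-1,-3,-0.6,0,0],[-1,-3,-0.6,0,0],[-1,-3,-0.6,0,0],[-1,-3,-0.6,0,0],[-1,-3,-0.6,0,0],[-1,-3,-0.6,0,0],[-1,-2,-0.4,0,0],[-1,-1,-0.2,0,0],[-1,0,0,0,0],[-1,0,0,0,0]]
  ]
}}

```text
time_s: 15.88
eef_pos: [0.4757, -0.1188, 0.2044]
ee_rot: [3.141, -0.001, 1.572]
contact_force: [0.4, -0.7, -1.0]
finger_gap: 0.197
grasp_force: 58.6
```

Run:
```python
from station import r
import cv2,numpy as np,pickle
c=np.zeros((560,800,3),np.uint8)
for i,(n,sl) in enumerate((("side",(slice(130,280),slice(280,390))),("top",(slice(180,280),slice(310,440))))):
    d=r.get_image(n); pickle.dump(d,open(n+"3.pkl","wb")); e=cv2.resize(d["image"][sl],None,fx=3.6-i*.55,fy=3.6-i*.55,interpolation=cv2.INTER_CUBIC); c[:e.shape[0],i*400:i*400+e.shape[1]]=e
cv2.imwrite("pics/p4.png",c)
```

```text
(no output)
```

View pics/p4.png

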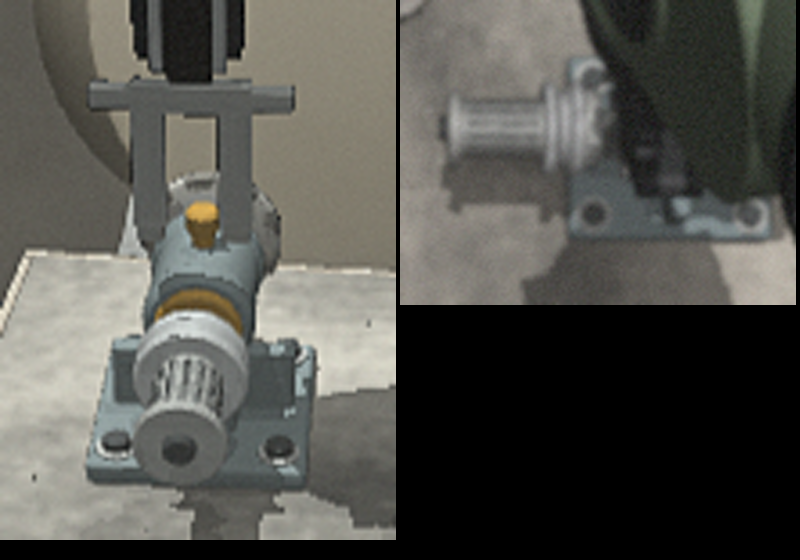

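Run:
```python
from h import *
s=load("side3");d=load("top3")
f=lambda u,v,y:(lambda c,k:(c+k*(y-c[1])/k[1]).round(4))(*ray(s,280+u/3.6,130+v/3.6))
print("bar",f(192.5,96,-.1145),f(90,96,-.1145),f(295,96,-.1145),"bar bot",f(192,112,-.1145),"slot",f(191,180,-.1155),"L/R",f(166,180,-.1155),f(216,180,-.1155))
# front of brass ring: left/right extents
print("brass L/R",f(157,318,-.131),f(244,318,-.131))
im=d["image"].astype(int); print(im[214:222,355:384].mean(0).round().astype(int)[:,1].tolist())
```

```text
bar [ 0.4753 -0.1145  0.1929] [ 0.517  -0.1145  0.1917] [ 0.434  -0.1145  0.1942] bar bot [ 0.4756 -0.1145  0.1858] slot [ 0.4766 -0.1155  0.1544] L/R [ 0.487  -0.1155  0.1541] [ 0.4662 -0.1155  0.1548]
brass L/R [ 0.4943 -0.131   0.0778] [ 0.4559 -0.131   0.0794]
[139, 142, 135, 142, 162, 160, 142, 140, 158, 166, 152, 144, 144, 161, 161, 153, 158, 158, 138, 110, 96, 91, 90, 83, 68, 57, 45, 36, 32]
```

Request:
{"name": "play_rows", "arguments": {
  "motion": [
    [[-1,-0.3,0,0.5,0],[-1,-0.25,0,1,0],[-1,0,0,1,0],[-1,0,0,0.5,0],[-1,0,0,0,0],[-1,0,0,0,0]]
  ]
}}

```text
time_s: 16.48
eef_pos: [0.4759, -0.124, 0.1743]
ee_rot: [-3.141, -0.0, 1.572]
contact_force: [0.3, 0.3, -0.5]
finger_gap: 0.196
grasp_force: 58.6
```

Run:
```python
from station import r
import cv2,numpy as np,pickle
from h import *
d=r.get_image("side"); pickle.dump(d,open("side4.pkl","wb"))
cv2.imwrite("pics/p5.png",cv2.resize(d["image"][170:270,290:380],None,fx=6,fy=6,interpolation=cv2.INTER_CUBIC))
print(r.state()["eef_pos"])
```

```text
[ 0.47600614 -0.12415519  0.17458213]
```

View pics/p5.png

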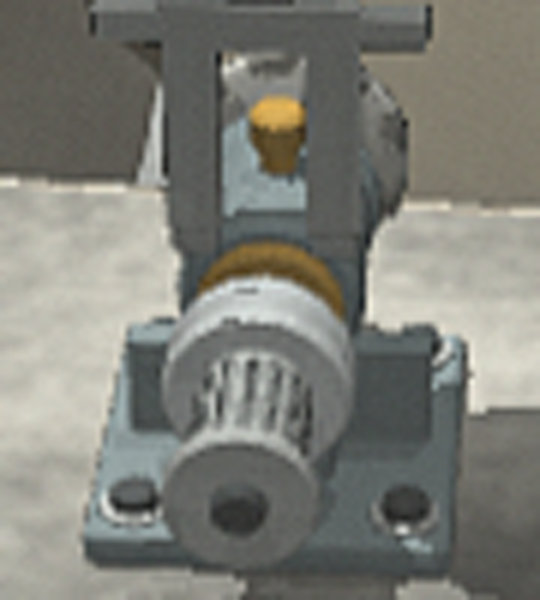

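The leg tips hang just above the brass face (crop row about 245). The slot is centred at column 262 and the brass arc at 271, which is in line with the axis once perspective is allowed for. I'll lower it stepwise and watch the force.

Request:
{"name": "play_rows", "arguments": {
  "motion": [
    [[-1,0,-0.05,0.4,0],[-1,0,0,0.4,0],[-1,0,0,0,0]]
  ]
}}

```text
time_s: 16.78
eef_pos: [0.4751, -0.1245, 0.1657]
ee_rot: [-3.141, -0.0, 1.571]
contact_force: [-0.4, 0.3, -1.7]
finger_gap: 0.197
grasp_force: 58.6
```

Request:
{"name": "play_rows", "arguments": {
  "motion": [
    [[-1,0,0,0.3,0],[-1,0,0,0.3,0],[-1,0,0,0,0]]
  ]
}}

```text
time_s: 17.03
eef_pos: [0.4751, -0.1245, 0.1598]
ee_rot: [-3.141, -0.0, 1.571]
contact_force: [-0.5, 0.6, -1.9]
finger_gap: 0.204
grasp_force: 58.6
```

Request:
{"name": "play_rows", "arguments": {
  "motion": [
    [[-1,0,0,0.5,0],[-1,0,0,0.5,0],[-1,0,0,0.5,0],[-1,0,0,0,0]]
  ]
}}

```text
time_s: 17.37
eef_pos: [0.475, -0.1246, 0.1443]
ee_rot: [-3.14, -0.0, 1.571]
contact_force: [0.3, -2.4, -3.0]
finger_gap: 0.198
grasp_force: 58.5
```

Request:
{"name": "play_rows", "arguments": {
  "motion": [
    [[-1,0,0,0.5,0],[-1,0,0,0.5,0],[-1,0,0,0.5,0],[-1,0,0,0,0]]
  ]
}}

```text
time_s: 17.7
eef_pos: [0.475, -0.1246, 0.1294]
ee_rot: [-3.141, -0.0, 1.571]
contact_force: [0.2, -3.2, -3.2]
finger_gap: 0.199
grasp_force: 58.5
```

Request:
{"name": "play_rows", "arguments": {
  "motion": [
    [[-1,-0.07,0,0.4,0],[-1,0,0,0.5,0],[-1,0,0,0.5,0],[-1,0,0,0,0]]
  ]
}}

```text
time_s: 18.03
eef_pos: [0.475, -0.1249, 0.1154]
ee_rot: [-3.14, -0.001, 1.571]
contact_force: [-0.3, -0.4, -1.0]
finger_gap: 0.198
grasp_force: 58.7
```

Request:
{"name": "play_rows", "arguments": {
  "motion": [
    [[-1,0,0,0.5,0],[-1,0,0,0.4,0],[-1,0,0,0.2,0],[-1,0,0,0,0]]
  ]
}}

```text
time_s: 18.37
eef_pos: [0.4752, -0.1251, 0.1048]
ee_rot: [-3.141, -0.0, 1.571]
contact_force: [-1.1, -0.2, -2.1]
finger_gap: 0.198
grasp_force: 58.7
```

Request:
{"name": "play_rows", "arguments": {
  "motion": [
    [[-1,0,0,0.3,0],[-1,0,0,0,0]]
  ]
}}

```text
time_s: 18.53
eef_pos: [0.4752, -0.1252, 0.102]
ee_rot: [-3.141, -0.0, 1.571]
contact_force: [0.6, -0.7, -1.4]
finger_gap: 0.197
grasp_force: 58.7
```

Request:
{"name": "play_rows", "arguments": {
  "motion": [
    [[-1,0,0,0.15,0],[-1,0,0,0,0]]
  ]
}}

```text
time_s: 18.7
eef_pos: [0.4753, -0.1252, 0.1007]
ee_rot: [-3.142, -0.0, 1.571]
contact_force: [-0.3, 0.5, -2.3]
finger_gap: 0.197
grasp_force: 58.7
```

Request:
{"name": "play_rows", "arguments": {
  "motion": [
    [[-1,0,0,0.1,0],[-1,0,0,0,0]]
  ]
}}

```text
time_s: 18.87
eef_pos: [0.4754, -0.1252, 0.0998]
ee_rot: [3.141, -0.0, 1.571]
contact_force: [0.1, -0.2, -0.6]
finger_gap: 0.201
grasp_force: 58.9
```

Request:
{"name": "play_rows", "arguments": {
  "motion": [
    [[-1,0,0,0.05,0],[-1,0,0,0,0]]
  ]
}}

```text
time_s: 19.03
eef_pos: [0.4754, -0.1252, 0.0996]
ee_rot: [3.141, 0.0, 1.571]
contact_force: [-1.8, -0.2, 5.6]
finger_gap: 0.199
grasp_force: 59.8
```

Request:
{"name": "play_rows", "arguments": {
  "motion": [
    [[1,0,0,0,0],[1,0,0,0,0],[1,0,0,0,0],[1,0,0,0,0],[1,0,0,-0.5,0],[1,0,0,-1,0],[1,0,0,-2,0],[1,0,0,-2,0],[1,0,0,-2,0],[1,0,0,0,0],[1,1.5,0,0,0],[1,3,0,0,0],[1,1.4,0,0,0],[1,0,0,0,0],[1,0,0,0,0]]
  ]
}}

```text
time_s: 20.28
eef_pos: [0.4753, -0.0658, 0.1743]
ee_rot: [-3.141, 0.0, 1.572]
contact_force: [0.3, -0.8, -0.1]
finger_gap: 0.994
grasp_force: 0.0
```

Run:
```python
from station import r
import cv2,numpy as np,pickle
d=r.get_image("side"); pickle.dump(d,open("side5.pkl","wb"))
cv2.imwrite("pics/p6.png",cv2.resize(d["image"][150:270,270:390],None,fx=5,fy=5,interpolation=cv2.INTER_CUBIC))
print(r.state()["eef_pos"])
```

```text
[ 0.47523532 -0.06664769  0.17427315]
```

View pics/p6.png

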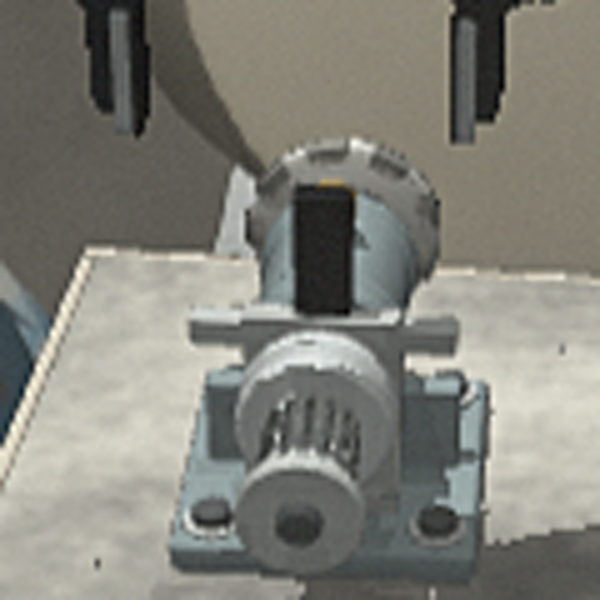

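The spacer hangs upright and square, with the handle at crop columns 295-353 and the bar at rows 310-350. Next I'll grip the hub again.

Request:
{"name": "play_rows", "arguments": {
  "motion": [
    [[1,0,0,2,0],[1,0,0,3,0],[1,0,0,3,0],[1,0,0,2.5,0],[1,0,0,1.2,0],[1,0,0,0.5,0],[1,0,0,0,0],[-1,0,0,0,0],[-1,0,0,0,0],[-1,0,0,0,0],[-1,0,0,0,0],[-1,0,0,0,0],[-1,0,0,0,0],[-1,0,0,0,0],[-1,0,0,0,0]]
  ]
}}

```text
time_s: 21.58
eef_pos: [0.4754, -0.0664, 0.053]
ee_rot: [3.141, 0.0, 1.571]
contact_force: [-1.9, -0.6, 15.5]
finger_gap: 0.331
grasp_force: 58.1
```

Request:
{"name": "play_rows", "arguments": {
  "motion": [
    [[-1,-0.1,0,0,0],[-1,0,0,0,0]]
  ]
}}

```text
time_s: 21.75
eef_pos: [0.4754, -0.067, 0.053]
ee_rot: [3.141, -0.0, 1.571]
contact_force: [-3.5, 2.0, 15.3]
finger_gap: 0.333
grasp_force: 58.0
```

Request:
{"name": "play_rows", "arguments": {
  "motion": [
    [[-1,-0.05,0,0,0],[-1,0,0,0,0]]
  ]
}}

```text
time_s: 21.92
eef_pos: [0.4754, -0.0674, 0.053]
ee_rot: [3.141, -0.0, 1.572]
contact_force: [-4.6, 3.7, 15.7]
finger_gap: 0.331
grasp_force: 58.0
```

Request:
{"name": "play_rows", "arguments": {
  "motion": [
    [[-1,-0.05,0,0,0],[-1,0,0,0,0]]
  ]
}}

```text
time_s: 22.08
eef_pos: [0.4754, -0.0678, 0.053]
ee_rot: [3.141, -0.0, 1.572]
contact_force: [-3.5, 3.6, 15.4]
finger_gap: 0.329
grasp_force: 58.0
```

Request:
{"name": "play_rows", "arguments": {
  "motion": [
    [[-1,-0.05,0,0,0],[-1,0,0,0,0]]
  ]
}}

```text
time_s: 22.25
eef_pos: [0.4754, -0.0682, 0.053]
ee_rot: [3.141, -0.001, 1.572]
contact_force: [-3.5, 4.1, 16.1]
finger_gap: 0.333
grasp_force: 58.0
```

Request:
{"name": "play_rows", "arguments": {
  "motion": [
    [[-1,-0.05,0,0,0],[-1,0,0,0,0]]
  ]
}}

```text
time_s: 22.42
eef_pos: [0.4754, -0.0684, 0.053]
ee_rot: [3.141, -0.001, 1.572]
contact_force: [-4.2, 5.8, 16.0]
finger_gap: 0.33
grasp_force: 58.1
```

Request:
{"name": "play_rows", "arguments": {
  "motion": [
    [[-1,-0.05,0,0,0],[-1,0,0,0,0]]
  ]
}}

```text
time_s: 22.58
eef_pos: [0.4754, -0.0684, 0.053]
ee_rot: [3.141, -0.002, 1.572]
contact_force: [-4.1, 9.2, 16.1]
finger_gap: 0.332
grasp_force: 58.1
```

Request:
{"name": "play_rows", "arguments": {
  "motion": [
    [[-1,-0.05,0,0,0],[-1,0,0,0,0]]
  ]
}}

```text
time_s: 22.75
eef_pos: [0.4754, -0.0684, 0.053]
ee_rot: [3.141, -0.002, 1.573]
contact_force: [-4.0, 12.4, 16.7]
finger_gap: 0.329
grasp_force: 58.1
```

Request:
{"name": "play_rows", "arguments": {
  "motion": [
    [[-1,0,0,0,0],[-1,0,0,0,0],[-1,0.1,0,0,0],[-1,0.1,0,0,0],[-1,0.1,0,0,0],[-1,0,0,0,0]]
  ]
}}

```text
time_s: 23.25
eef_pos: [0.4754, -0.0676, 0.053]
ee_rot: [3.141, 0.001, 1.571]
contact_force: [-3.1, -2.4, 15.6]
finger_gap: 0.334
grasp_force: 58.0
```

Request:
{"name": "play_rows", "arguments": {
  "motion": [
    [[-1,0.1,0,0,0],[-1,0,0,0,0]]
  ]
}}

```text
time_s: 23.42
eef_pos: [0.4753, -0.0667, 0.053]
ee_rot: [3.141, 0.001, 1.571]
contact_force: [-2.3, -3.1, 15.2]
finger_gap: 0.331
grasp_force: 58.0
```

Request:
{"name": "play_rows", "arguments": {
  "motion": [
    [[-1,0.05,0,0,0],[-1,0,0,0,0]]
  ]
}}

```text
time_s: 23.58
eef_pos: [0.4753, -0.0664, 0.053]
ee_rot: [3.141, 0.001, 1.571]
contact_force: [-2.8, -3.4, 14.1]
finger_gap: 0.329
grasp_force: 58.0
```

Request:
{"name": "play_rows", "arguments": {
  "motion": [
    [[-1,0.05,0,0,0],[-1,0,0,0,0]]
  ]
}}

```text
time_s: 23.75
eef_pos: [0.4753, -0.0662, 0.053]
ee_rot: [3.141, 0.002, 1.57]
contact_force: [-1.9, -6.1, 15.5]
finger_gap: 0.331
grasp_force: 58.0
```

Request:
{"name": "play_rows", "arguments": {
  "motion": [
    [[-1,0.05,0,0,0],[-1,0,0,0,0]]
  ]
}}

```text
time_s: 23.92
eef_pos: [0.4753, -0.0662, 0.053]
ee_rot: [3.141, 0.002, 1.57]
contact_force: [-1.9, -9.1, 14.2]
finger_gap: 0.329
grasp_force: 58.1
```

Request:
{"name": "play_rows", "arguments": {
  "motion": [
    [[-1,0.04,0,0,0],[-1,0,0,0,0],[-1,0,0,0,0],[-1,0,0,0,0]]
  ]
}}

```text
time_s: 24.25
eef_pos: [0.4753, -0.0661, 0.053]
ee_rot: [3.141, 0.003, 1.57]
contact_force: [-0.7, -11.3, 14.5]
finger_gap: 0.335
grasp_force: 58.1
```

Request:
{"name": "play_rows", "arguments": {
  "motion": [
    [[-1,-0.12,0,0,0],[1,0,0,0,0],[1,0,0,0,0],[1,0,0,0,0],[1,0,0,0,0],[1,0,0,-1,0],[1,0,0,-2,0],[1,0,0,-3,0],[1,0,0,-3,0],[1,0,0,-3,0],[1,0,0,-3,0],[1,3,0,-2,0],[1,3,0,0,0],[1,3,0,0,0],[1,0,0,0,0],[1,0,0,0,0],[1,0,0,0,0]]
  ]
}}

```text
time_s: 25.67
eef_pos: [0.4752, 0.0239, 0.2222]
ee_rot: [-3.141, 0.0, 1.571]
contact_force: [0.1, 0.1, 0.4]
finger_gap: 1.004
grasp_force: 0.0
```

Run:
```python
from station import r
import cv2
d=r.get_image("side")
cv2.imwrite("pics/p7.png",cv2.resize(d["image"][170:390,220:440],None,fx=2.7,fy=2.7,interpolation=cv2.INTER_CUBIC))
s=r.state();print(s["eef_pos"],s["contact_force"],s["time_s"])
```

```text
[0.47520921 0.02362128 0.22212341] [-0.61706808 -0.46224403 -0.54690457] 25.7167
```

View pics/p7.png

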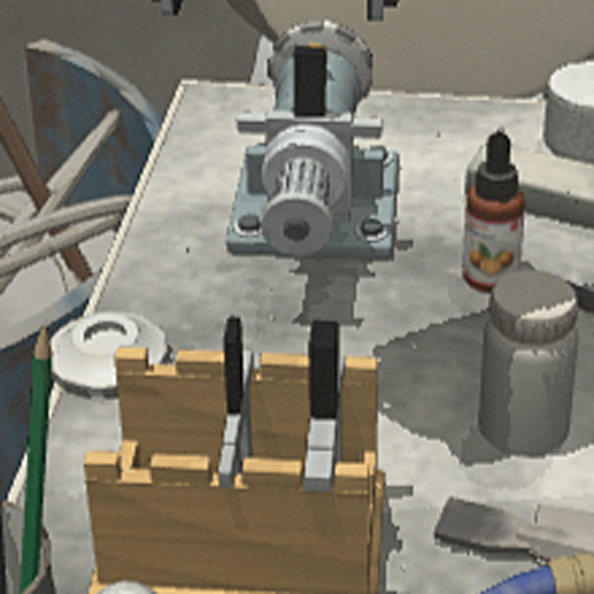

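The spacer hangs upright at crop (310, 80-120), and the thin and thick spacers are still in the rack at columns 233 and 323. The bottle is standing at (495, 230) and the gripper is clear. I'm handing the job in.

```bash
python3 -c "
from station import r
print(r.sign_off())"
```

```text
the job is handed in; nothing more can be done
None
```

I handed the job in with the 9 mm spacer hanging upright on the shaft: end float felt about 11.5 mm bare and about 2 mm with it fitted, pushes and pulls read at most about 12 N at the wrist, the other two spacers are in the rack and the bottle is still standing; sign-off gave no verdict.

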